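# Release the ratchet and draw back the sold-out pusher

## Task

One of the two shelf-pusher lanes on the bakery counter is sold out: draw its orange pusher fully home, towards the robot end of the lane, so that the lane can be refilled. Its ratchet lets the pusher move only forward, so first flip the green pawl lever over, away from the robot, until it lies over on its forward side. Leave the pusher of the lane that still holds packs where it is.

Things in the scene. Friction and masses are not known exactly. Their poses are not given: they have to be found in the camera images.
- empty_pivot (a point): Middle of the steel pawl pin on the orange pusher of the EMPTY lane, 45 mm above the counter; slides with the pusher, not turning with the pawl. x: forward along the lane, z: up. Paddle: upright plate 8 mm thick, 110 wide, top 85 mm above the counter, front face 79 ahead of this point, free space ahead of it for 95 mm or more. Lane: fixed tray 400 x 134 mm, side walls 30 high, front lip 24.
- empty_pusher (a joint): Slide of the empty lane's orange pusher, m: 0 = fully home at the robot end (hard stop), growing as it moves forward (+x of empty_pivot), at most 0.16. It drags with about 2 N. While the pawl is engaged, teeth 10 mm apart stop it from moving back. It can be pushed home by the front face of its paddle.
- empty_pawl (a joint): Green pawl lever on the pin, rad: 0 = engaged, leaning 34 deg back (to the robot end; up to 0.2 if on a tooth), 0.6 upright, 1.2 = released, leaning 34 deg forward. Top-heavy: past upright it falls over and stays; takes under 1 N. 10 mm bar with a crossbar (44 mm across the lane, 16 thick) 65 mm from the pin: its centre is 54 mm above the pin, 37 behind it engaged, 37 ahead released.
- stocked_pivot (a point): The same point (middle of the pawl pin, x forward) on the identical orange pusher of the other lane, which holds two clear-lidded black pastry packs, 46 mm high, ahead of its paddle. To be left alone. Loose on the counter outside the lanes: a wrapped loaf (200 x 100 x 93 mm) and steel tongs.

How it is judged (in metres and radians):
On the way:
1. the empty lane's pawl lever has been flipped over to its released side while its pusher is still forward (value of joint empty_pawl above 0.9 rad and value of joint empty_pusher above 0.04 m), for 0.1 s.
At the end, for the whole second after the job is handed in: The empty lane's pusher stands fully home (within 12 mm of its rear stop) and at rest, its pawl having been flipped over first (value of joint empty_pusher below 0.012 m and velocity of joint empty_pusher between -0.01 and 0.01 m/s); the robot touches nothing.
It fails at once if the pusher of the stocked lane was shifted by more than 20 mm (distance of stocked_pivot from where it was at the start of the episode above 0.02 m).
It also fails if it takes over 38 s, if anything falls off the work surface, if the arm or the gripper's body presses on something with over 40 N, if the wrist force passes 120 N, or if a joint passes its speed limit or range.

## Robot

A 6-joint arm with a two-finger parallel gripper is mounted at the origin on the work surface. World frame = base frame: x ahead of the robot, y to its left, z up, the work surface at z = 0. Lengths are in mm, angles in rad, forces in N, time in s.
With the tool pointing down it reaches from about 425 to 950 mm from the base axis. Payload 3.5 kg.
Tool frame: the origin (TCP) lies midway between the tips of the shut fingers; the grasp point (between the pads) lies 19 mm behind it (bot.pinch_z is the distance from the TCP to the grasp point, in mm); x points along the fingers, z is the direction in which the jaws open and shut, and the axes are right-handed (so a half turn about x gives the same grasp; the last joint's range is limited). The gripper opens to 85 mm and grips with 20 to 120 N. Pads are 22 mm wide; open, the fingers measure 114 mm over their backs; the gripper's body (76 mm by 85 mm) begins 54 mm behind the grasp point. The pads swing forward as they close: fully open they stand 13 mm farther back than shut.
Start: joints at [-1.467, 0.286, 1.577, -0, 1.279, -0.15], TCP at [169.507, -653.356, 231.325] pointing down, gripper open.
Joint ranges: [-2.77, 2.77], [-0.9, 2.22], [0.21, 2.48], [-1.53, 4.67], [0.24, 2.81], [-2.84, 2.84]. Speed limits (rad/s): [2.79, 2.79, 3.14, 3.14, 3.14, 3.14].

## Interface

Orientations are given as [roll, pitch, yaw] about the fixed x, y, z axes, in that order (R = Rz(yaw) Ry(pitch) Rx(roll)).
In Python, from rig import bot gives the robot as it stands. The module is installed in compiled form; this text tells all that it offers.
- The arm moves only by the tool move_arm, never from a script. Its argument "moves" is a list of rows, each an object with "offset": the shift along the world's x, y, z in mm, a list of three; "dr": the turn, a rotation vector about the world's x, y, z in rad, a list of three; "jaw": the finger opening in mm, from 0 to 85.4. In form: [{"offset": [x, y, z], "dr": [wx, wy, wz], "jaw": jaw}, ...]. A call has 1 to 20 rows; each row shifts and turns the pose as measured when the row begins; what a row does not reach is not made up. A row lasts 1/10 s, in which the tool goes at most 50 mm and 8.59 degrees, less where a joint would pass 70% of its speed; a pose out of reach is approached as far as the arm can. A call with a gripper value outside its range is refused whole. The fingers move at their own pace and stop on an object; the grip force is fixed at half the most. Time passes only in rows, so rows that do not move let the fingers close. It gives the time, the measured TCP pose, the force and the opening at its end, in the units of the state.
- bot.observe(): the state, without advancing time (a new reading comes with each control period).
- bot.grab_frame(name): name is "scene" or "top" or "wrist"; returns (picture, depth): 420x560x3 uint8, red, green, blue; 420x560 float32, mm along the optical axis (not along the pixel's ray), 0 where there is no reading.
- bot.camera_model(name): a dict with "K" (3x3 intrinsics, pixels), "view" (4x4, takes a point from world to camera coordinates). Camera axes: x right, y up, looking along -z (the intrinsics and any distortion apply to the point x, -y, -z); pixel columns grow to the right and rows downward; lengths in mm; the calibration is good to about 2 mm. A picture is of the moment at which its call begins: read the wrist's pose just before it. camera_model takes no time and is no camera call; for the wrist camera it gives the pose at the moment of the call.
- bot.close_job(): hands the job in, once; it reports no verdict.
The state is a dict: "t": time; "qpos": joint angles; "joint_vel": joint speeds; "joint_efforts": joint torques, N m; "tcp_pos": TCP position; "tool_rot": TCP orientation; "contact_force": force on the tool from outside, world axes, zero at the start; "torque": the same for the moment, N m; "finger_gap": finger opening in mm.
Only numpy, scipy, OpenCV 4.12 (cv2) and the standard library are available. Lean on these libraries where they do the work, as an engineer would, in place of code of your own. Each camera call takes 0.05 s, during which the arm holds its last target. There are 200 camera calls.

## Working session

There is one attempt and no reset: what is moved stays moved. The work goes in short steps, Python scripts to look and compute and a tool call to move; the robot and the scene stay as the last step left them, time stands still between calls to the robot, and variables do not carry over. Pictures are saved under pics/ and viewed, about 8 in all and at most 12, crops included, and the job is handed in when it is done.

Besides the shell and the picture viewer there is one more tool, called after "Request:" by a JSON object that holds its "method" and its "body", one argument or row to a line. move_arm: Moves the arm, as the interface text tells. Its arguments: {"type":"object","properties":{"moves":{"type":"array"}},"required":["moves"]}

```bash
mkdir -p pics; cat > h.py <<'E'
import numpy as np,cv2
from rig import bot
def grab(n):
    m=bot.camera_model(n); p,d=bot.grab_frame(n); return p,d,m
def cloud(d,m):
    K=np.array(m["K"]);V=np.array(m["view"])
    v,u=np.indices(d.shape)
    X=(u-K[0,2])/K[0,0]*d;Y=(v-K[1,2])/K[1,1]*d
    P=np.stack([X,-Y,-d,np.ones_like(d)],-1)
    return (P@np.linalg.inv(V).T)[...,:3]
E
python3 - <<'E'
from h import *
for n in("top","scene"):
    p,d,m=grab(n); cv2.imwrite(f"pics/{n}1.png",p[...,::-1]); np.savez(f"{n}1.npz",p=p,d=d,c=cloud(d,m))
    hsv=cv2.cvtColor(p,cv2.COLOR_RGB2HSV); c=cloud(d,m)
    for nm,lo,hi in(("orange",(5,130,80),(20,255,255)),("green",(40,90,40),(85,255,255))):
        mk=cv2.inRange(hsv,lo,hi); k,l,s,ce=cv2.connectedComponentsWithStats(mk)
        for i in range(1,k):
            if s[i,4]>25:
                q=c[(l==i)&(d>0)]; print(n,nm,s[i],ce[i].round(),np.percentile(q,[2,50,98],axis=0).round().tolist() if len(q) else 0)
print(bot.camera_model("top").keys())
E
```

```text
top orange [   0   74   24  122 1825] [  8. 122.] [[447.0, 382.0, 89.0], [557.0, 394.0, 92.0], [623.0, 411.0, 94.0]]
top orange [323 103  69  13 359] [357. 109.] [[581.0, -190.0, 4.0], [592.0, -138.0, 84.0], [627.0, -88.0, 86.0]]
top orange [369 112  23  71 696] [381. 149.] [[491.0, -208.0, 5.0], [545.0, -189.0, 24.0], [593.0, -167.0, 64.0]]
top orange [ 23 116   9  44 135] [ 27. 138.] [[499.0, 373.0, 66.0], [532.0, 376.0, 69.0], [566.0, 379.0, 72.0]]
top orange [320 119  27  71 755] [330. 157.] [[478.0, -127.0, 5.0], [523.0, -105.0, 24.0], [579.0, -91.0, 62.0]]
top orange [ 131  151   72   78 1107] [151. 182.] [[403.0, 106.0, 5.0], [482.0, 198.0, 27.0], [521.0, 217.0, 85.0]]
top orange [347 158  10  11  54] [351. 163.] [[508.0, -147.0, 23.0], [514.0, -133.0, 52.0], [524.0, -129.0, 55.0]]
top orange [156 168  51  70 879] [192. 205.] [[391.0, 104.0, 6.0], [435.0, 117.0, 24.0], [492.0, 167.0, 61.0]]
top green [357 160  28  15 273] [369. 168.] [[484.0, -171.0, 60.0], [492.0, -151.0, 110.0], [514.0, -135.0, 114.0]]
top green [137 208  28  21 320] [151. 220.] [[395.0, 147.0, 52.0], [404.0
[... 198 characters left out ...]
9.   8.] [[-984.0, -202.0, -191.0], [-895.0, -195.0, -149.0], [-841.0, -192.0, -114.0]]
scene orange [177  20  17   8  28] [186.  24.] [[215.0, -625.0, 19.0], [229.0, -610.0, 20.0], [250.0, -600.0, 22.0]]
scene orange [ 124  171  100   75 2413] [172. 210.] [[483.0, -204.0, 10.0], [559.0, -129.0, 27.0], [601.0, -85.0, 85.0]]
scene orange [ 287  262  102   96 3277] [332. 310.] [[397.0, 105.0, 6.0], [465.0, 164.0, 27.0], [513.0, 214.0, 85.0]]
scene green [183 153  18  41 321] [190. 168.] [[463.0, -224.0, 13.0], [499.0, -150.0, 105.0], [518.0, -135.0, 113.0]]
scene green [349 256  36  41 510] [368. 274.] [[346.0, 149.0, 6.0], [410.0, 166.0, 107.0], [430.0, 186.0, 113.0]]
dict_keys(['K', 'view'])
```

View pics/top1.png

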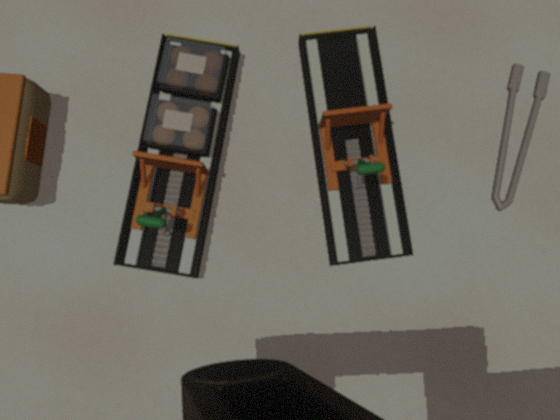

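View pics/scene1.png

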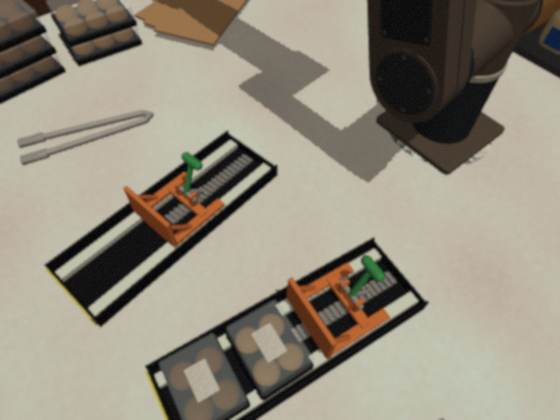

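Both pictures show the empty lane to be the right one: its paddle is at (357,109) and green crossbar at (369,168) in the top view. The other lane holds two packs. Next I fit the empty lane's axis, paddle and crossbar.

```bash
python3 - <<'E'
from h import *
for n in("top","scene"):
    z=np.load(n+"1.npz");p,d,c=z["p"],z["d"],z["c"]
    hsv=cv2.cvtColor(p,cv2.COLOR_RGB2HSV)
    o=(cv2.inRange(hsv,(5,130,60),(20,255,255))>0)&(d>0)&(c[...,1]<0)&(c[...,1]>-300)&(c[...,0]>400)
    q=c[o&(c[...,2]>78)]
    (cx,cy),wh,a=r=cv2.minAreaRect(q[:,:2].astype(np.float32)); print(n,"paddle top",r,q[:,2].mean())
    vx=cv2.fitLine(q[:,:2].astype(np.float32),cv2.DIST_HUBER,0,.01,.01).ravel(); print(vx, np.degrees(np.arctan2(-vx[0],vx[1])))
    g=(cv2.inRange(hsv,(40,90,40),(85,255,255))>0)&(d>0)&(c[...,1]<0)
    q=c[g&(c[...,2]>95)]; print("green",cv2.minAreaRect(q[:,:2].astype(np.float32)),np.percentile(q,[3,50,97],axis=0).round(1).tolist())
    # tray floor/walls: dark pixels near the lane
    k=(hsv[...,2]<60)&(d>0)&(c[...,2]>-10)&(c[...,2]<40)&(c[...,1]<-20)&(c[...,1]>-280)&(c[...,0]>350)
    kk,l,s,_=cv2.connectedComponentsWithStats(k.astype(np.uint8)); 
    k=np.isin(l,[i for i in range(1,kk) if s[i,4]>150])
    print("tray",cv2.minAreaRect(c[k][:,:2].astype(np.float32)),np.percentile(c[k][:,2],[2,50,98]))
E
```

```text
top paddle top ((552.6676025390625, -132.11334228515625), (102.15292358398438, 115.90176391601562), 80.91466522216797) 83.42521839453572
[ 1.5839751e-01 -9.8737544e-01  5.8812378e+02 -1.2581070e+02] -170.8861
green ((491.68182373046875, -153.38876342773438), (15.86694622039795, 40.01643371582031), 3.3318862915039062) [[484.6, -170.4, 107.0], [491.5, -152.3, 110.8], [499.4, -135.1, 113.4]]
tray ((557.9560546875, -148.453369140625), (398.8877868652344, 144.45220947265625), 8.875688552856445) [ 2.61400535  5.62378877 30.27823769]
scene paddle top ((570.223388671875, -129.4165496826172), (94.95199584960938, 101.54930877685547), 69.99238586425781) 83.32950782610908
[ 1.6483405e-01 -9.8632133e-01  5.9172345e+02 -1.3397447e+02] -170.5124
green ((493.58233642578125, -151.03883361816406), (14.87603759765625, 37.3990592956543), 9.169429779052734) [[487.1, -166.5, 97.2], [495.4, -150.0, 110.4], [501.1, -134.6, 113.3]]
tray ((555.568359375, -143.3873748779297), (396.9406433105469, 134.09210205078125), 8.904961585998535) [ 3.15905934  6.35339994 29.28257168]
```

```bash
python3 - <<'E'
from h import *
s=bot.observe();print(s)
from scipy.spatial.transform import Rotation as R
print(R.from_euler("xyz",s["tool_rot"]).as_matrix().round(3) if np.size(s["tool_rot"])==3 else s["tool_rot"])
E
```

```text
{'t': 0.1, 'qpos': array([-1.46700007e+00,  2.87142547e-01,  1.57802143e+00, -4.97742514e-06,
        1.27860620e+00, -1.50044126e-01]), 'joint_vel': array([ 0.00015789, -0.00201679, -0.00397636,  0.0010592 ,  0.00142809,
        0.00093129]), 'joint_efforts': array([ 8.22533348e-04, -4.07298911e+01, -2.93698990e+01, -1.40257494e-04,
        3.40677259e-03, -9.57100895e-06]), 'tcp_pos': array([ 169.44477813, -652.77512812,  230.04680936]), 'tool_rot': array([2.99373602, 1.5686188 , 1.67678151]), 'contact_force': array([-0.02382202, -0.03557738,  0.13908629]), 'torque': array([-0.03678332, -0.07260358, -0.02545741]), 'finger_gap': 85.32440898755561}
[[-0.     0.968  0.251]
 [ 0.002  0.251 -0.968]
 [-1.     0.    -0.002]]
```

Request:
{"method": "move_arm", "body": {
  "moves": [
    {"offset": [24, 44, 0], "dr": [0, 0, 0], "jaw": 0},
    {"offset": [24, 44, 0], "dr": [0, 0, 0], "jaw": 0},
    {"offset": [24, 44, 0], "dr": [0, 0, 0], "jaw": 0},
    {"offset": [24, 44, 0], "dr": [0, 0, 0], "jaw": 0},
    {"offset": [24, 44, 0], "dr": [0, 0, 0], "jaw": 0},
    {"offset": [24, 44, 0], "dr": [0, 0, 0], "jaw": 0},
    {"offset": [24, 44, 0], "dr": [0, 0, 0], "jaw": 0},
    {"offset": [24, 44, 0], "dr": [0, 0, 0], "jaw": 0}
  ]
}}

```text
t: 0.9
tcp_pos: [355.4, -300.5, 222.9]
tool_rot: [3.134, 1.56, 1.806]
contact_force: [0.7, -0.7, 0.8]
finger_gap: 0.0
```

Request:
{"method": "move_arm", "body": {
  "moves": [
    {"offset": [22, 36, -8], "dr": [0, 0, -0.045], "jaw": 0},
    {"offset": [22, 36, -8], "dr": [0, 0, -0.045], "jaw": 0},
    {"offset": [22, 36, -8], "dr": [0, 0, 0], "jaw": 0},
    {"offset": [16, 28, 0], "dr": [0, 0, 0], "jaw": 0},
    {"offset": [0, 0, 0], "dr": [0, 0, 0], "jaw": 0}
  ]
}}

```text
t: 1.4
tcp_pos: [439.8, -152.8, 196.7]
tool_rot: [-3.137, 1.559, 1.73]
contact_force: [-0.6, -0.3, 0.4]
finger_gap: 0.2
```

```bash
python3 - <<'E'
from h import *
p,d,m=grab("wrist"); p2,_,_=grab("scene"); cv2.imwrite("pics/w2.png",np.hstack([cv2.resize(p,(400,300)),cv2.resize(p2[100:300,60:327],(400,300))])[...,::-1])
print(bot.observe()["tcp_pos"])
E
```

```text
[ 438.78426555 -155.12129241  196.72771876]
```

View pics/w2.png

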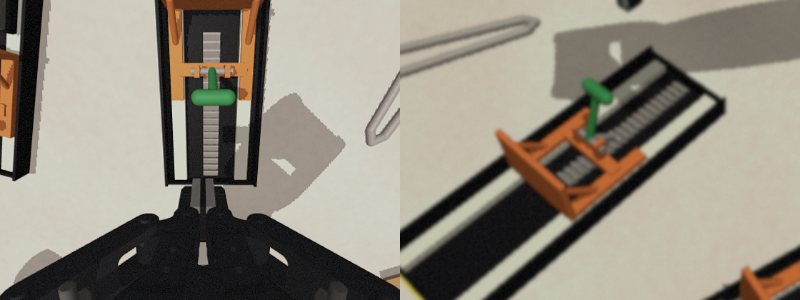

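The wrist crop shows the closed fingers centred on the lane (200,195), behind the green crossbar (212,97). I now lower to about z 92.

Request:
{"method": "move_arm", "body": {
  "moves": [
    {"offset": [0, -2, -35], "dr": [0, 0, 0], "jaw": 0},
    {"offset": [0, 0, -35], "dr": [0, 0, 0], "jaw": 0},
    {"offset": [0, 0, -25], "dr": [0, 0, 0], "jaw": 0},
    {"offset": [0, 0, -8], "dr": [0, 0, 0], "jaw": 0},
    {"offset": [0, 0, 0], "dr": [0, 0, 0], "jaw": 0}
  ]
}}

```text
t: 2.0
tcp_pos: [437.9, -163.0, 93.0]
tool_rot: [2.704, 1.565, 1.278]
contact_force: [0.7, -0.4, 1.0]
finger_gap: -0.2
```

Request:
{"method": "move_arm", "body": {
  "moves": [
    {"offset": [10, 1.6, 0], "dr": [0, 0, 0], "jaw": 0},
    {"offset": [10, 1.6, 0], "dr": [0, 0, 0], "jaw": 0},
    {"offset": [10, 1.6, 0], "dr": [0, 0, 0], "jaw": 0},
    {"offset": [10, 1.6, 0], "dr": [0, 0, 0], "jaw": 0},
    {"offset": [10, 1.6, 0], "dr": [0, 0, 0], "jaw": 0}
  ]
}}

```text
t: 2.5
tcp_pos: [494.5, -157.5, 98.5]
tool_rot: [1.474, 1.561, 0.046]
contact_force: [-0.5, 0.5, 0.6]
finger_gap: -0.0
```

Request:
{"method": "move_arm", "body": {
  "moves": [
    {"offset": [8, 3, -3], "dr": [0, 0, 0], "jaw": 0},
    {"offset": [8, 3, -1], "dr": [0, 0, 0], "jaw": 0},
    {"offset": [8, 2, 0], "dr": [0, 0, 0], "jaw": 0},
    {"offset": [8, 2, 0], "dr": [0, 0, 0], "jaw": 0},
    {"offset": [0, 0, 0], "dr": [0, 0, 0], "jaw": 0}
  ]
}}

```text
t: 3.0
tcp_pos: [531.6, -145.9, 94.5]
tool_rot: [1.422, 1.559, -0.004]
contact_force: [0.4, -0.7, 0.5]
finger_gap: -0.0
```

```bash
python3 - <<'E'
from h import *
p,d,m=grab("wrist"); p2,_,_=grab("scene"); cv2.imwrite("pics/w3.png",np.hstack([cv2.resize(p,(400,300)),cv2.resize(p2[100:300,60:327],(400,300))])[...,::-1])
print(bot.observe()["tcp_pos"])
E
```

```text
[ 530.64222769 -145.925641     94.28133615]
```

View pics/w3.png

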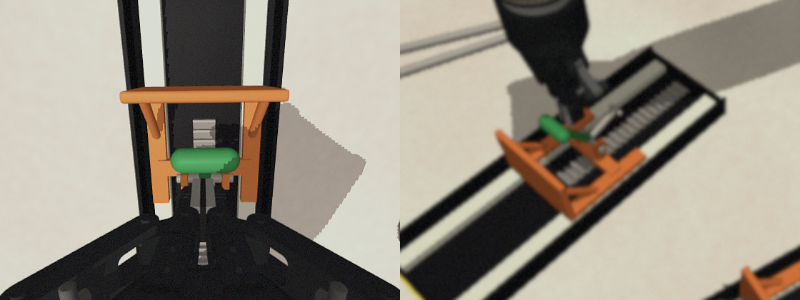

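The lever now lies forward of the fingers, and the paddle looks unmoved. Next: lift, pass over the paddle, then come down in front of it.

Request:
{"method": "move_arm", "body": {
  "moves": [
    {"offset": [0, 0, 35], "dr": [0, 0, 0], "jaw": 0},
    {"offset": [0, 0, 30], "dr": [0, 0, 0], "jaw": 0},
    {"offset": [30, 5, 0], "dr": [0, 0, 0], "jaw": 0},
    {"offset": [35, 6, 0], "dr": [0, 0, 0], "jaw": 0},
    {"offset": [30, 5, 0], "dr": [0, 0, 0], "jaw": 0},
    {"offset": [10, 2, 0], "dr": [0, 0, 0], "jaw": 0},
    {"offset": [0, 0, 0], "dr": [0, 0, 0], "jaw": 0}
  ]
}}

```text
t: 3.8
tcp_pos: [634.6, -127.9, 161.4]
tool_rot: [1.616, 1.565, 0.185]
contact_force: [-0.8, -1.4, -0.4]
finger_gap: 0.1
```

```bash
python3 - <<'E'
from h import *
print(bot.observe()["tcp_pos"])
p,d,m=grab("scene"); c=cloud(d,m); hsv=cv2.cvtColor(p,cv2.COLOR_RGB2HSV)
for nm,lo,hi,z in(("orange",(5,130,60),(20,255,255),78),("green",(40,90,40),(85,255,255),85)):
    k=(cv2.inRange(hsv,lo,hi)>0)&(d>0)&(c[...,1]<0)&(c[...,1]>-300)&(c[...,0]>400)&(c[...,2]>z)
    print(nm,np.percentile(c[k],[3,50,97],axis=0).round().tolist())
E
```

```text
[ 634.564647   -127.8688368   161.43028458]
orange [[582.0, -183.0, 79.0], [591.0, -130.0, 84.0], [601.0, -85.0, 86.0]]
green [[547.0, -158.0, 98.0], [555.0, -139.0, 104.0], [562.0, -124.0, 107.0]]
```

The crossbar is at x 555, z about 99 at its centre, so the pawl is released. The paddle is still at x 591. Lowering now.

Request:
{"method": "move_arm", "body": {
  "moves": [
    {"offset": [3, 0, -35], "dr": [0, 0, 0], "jaw": 0},
    {"offset": [0, 0, -35], "dr": [0, 0, 0], "jaw": 0},
    {"offset": [0, 0, -28], "dr": [0, 0, 0], "jaw": 0},
    {"offset": [0, 0, 0], "dr": [0, 0, 0], "jaw": 0}
  ]
}}

```text
t: 4.25
tcp_pos: [632.0, -129.2, 62.0]
tool_rot: [1.534, 1.567, 0.102]
contact_force: [-0.3, -0.3, -0.1]
finger_gap: -0.3
```

Request:
{"method": "move_arm", "body": {
  "moves": [
    {"offset": [-10, -1.6, 0], "dr": [0, 0, 0], "jaw": 0},
    {"offset": [-10, -1.6, 0], "dr": [0, 0, 0], "jaw": 0},
    {"offset": [-10, -1.6, 0], "dr": [0, 0, 0], "jaw": 0},
    {"offset": [-10, -1.6, 0], "dr": [0, 0, 0], "jaw": 0},
    {"offset": [-10, -1.6, 0], "dr": [0, 0, 0], "jaw": 0},
    {"offset": [-10, -1.6, 0], "dr": [0, 0, 0], "jaw": 0}
  ]
}}

```text
t: 4.85
tcp_pos: [569.5, -140.3, 67.1]
tool_rot: [1.352, 1.558, -0.082]
contact_force: [1.9, 0.8, -2.8]
finger_gap: 0.3
```

Request:
{"method": "move_arm", "body": {
  "moves": [
    {"offset": [-9, -1.4, -2], "dr": [0, 0, 0], "jaw": 0},
    {"offset": [-9, -1.4, -2], "dr": [0, 0, 0], "jaw": 0},
    {"offset": [-9, -1.4, -1], "dr": [0, 0, 0], "jaw": 0},
    {"offset": [-9, -1.4, -1], "dr": [0, 0, 0], "jaw": 0}
  ]
}}

```text
t: 5.25
tcp_pos: [533.0, -147.5, 64.5]
tool_rot: [1.23, 1.55, -0.204]
contact_force: [2.1, 0.8, 1.6]
finger_gap: 0.0
```

Request:
{"method": "move_arm", "body": {
  "moves": [
    {"offset": [-6, -1, -1], "dr": [0, 0, 0], "jaw": 0},
    {"offset": [-6, -1, -1], "dr": [0, 0, 0], "jaw": 0},
    {"offset": [-6, -1, -1], "dr": [0, 0, 0], "jaw": 0}
  ]
}}

```text
t: 5.55
tcp_pos: [513.5, -151.3, 61.7]
tool_rot: [1.197, 1.549, -0.237]
contact_force: [2.7, 1.0, 1.4]
finger_gap: -0.2
```

Request:
{"method": "move_arm", "body": {
  "moves": [
    {"offset": [-6, -0.8, 0], "dr": [0, 0, 0], "jaw": 0},
    {"offset": [-6, -0.8, 0], "dr": [0, 0, 0], "jaw": 0},
    {"offset": [-6, -0.8, 0], "dr": [0, 0, 0], "jaw": 0}
  ]
}}

```text
t: 5.85
tcp_pos: [513.6, -151.8, 62.8]
tool_rot: [1.389, 1.49, -0.062]
contact_force: [26.8, 6.2, -16.1]
finger_gap: 0.4
```

Request:
{"method": "move_arm", "body": {
  "moves": [
    {"offset": [-6, -0.8, 0], "dr": [0, 0, 0], "jaw": 0},
    {"offset": [-6, -0.8, 0], "dr": [0, 0, 0], "jaw": 0}
  ]
}}

```text
t: 6.05
tcp_pos: [514.4, -151.9, 63.4]
tool_rot: [1.407, 1.45, -0.054]
contact_force: [28.5, 6.3, -17.5]
finger_gap: -0.4
```

Request:
{"method": "move_arm", "body": {
  "moves": [
    {"offset": [-5, -0.8, 0], "dr": [0, 0, 0], "jaw": 0},
    {"offset": [-5, -0.8, 0], "dr": [0, 0, 0], "jaw": 0}
  ]
}}

```text
t: 6.25
tcp_pos: [515.1, -152.0, 63.8]
tool_rot: [1.419, 1.417, -0.051]
contact_force: [25.0, 5.6, -15.0]
finger_gap: -0.0
```

The force rose to about 28 N with no motion, which suggests the hard stop. I'll back off, straighten the tool and look.

Request:
{"method": "move_arm", "body": {
  "moves": [
    {"offset": [15, 2, 0], "dr": [0, 0, 0], "jaw": 0},
    {"offset": [20, 3, 0], "dr": [0, 0, 0], "jaw": 0},
    {"offset": [10, 2, 20], "dr": [0, 0, 0], "jaw": 0},
    {"offset": [0, 0, 40], "dr": [0, 0, 0], "jaw": 0},
    {"offset": [0, 0, 40], "dr": [0, 0, 0], "jaw": 0},
    {"offset": [0, 0, 40], "dr": [0, 0, 0], "jaw": 0},
    {"offset": [40, 0, 20], "dr": [0, 0, 0], "jaw": 0},
    {"offset": [0, 0, 0], "dr": [0, 0, 0], "jaw": 0}
  ]
}}

```text
t: 7.05
tcp_pos: [588.1, -140.3, 216.4]
tool_rot: [1.493, 1.451, 0.025]
contact_force: [-0.9, -0.4, 0.0]
finger_gap: -0.1
```

```bash
python3 - <<'E'
from h import *
print(bot.observe()["tcp_pos"])
p,d,m=grab("scene"); c=cloud(d,m); hsv=cv2.cvtColor(p,cv2.COLOR_RGB2HSV)
for nm,lo,hi,z in(("orange",(5,130,60),(20,255,255),78),("low",(5,130,60),(20,255,255),3),("green",(40,90,40),(85,255,255),85)):
  for s in(-1,1):
    k=(cv2.inRange(hsv,lo,hi)>0)&(d>0)&(c[...,1]*s>0)&(abs(c[...,1])<300)&(c[...,0]>330)&(c[...,2]>z)&(c[...,2]<115)
    print(nm,s,np.percentile(c[k],[3,50,97],axis=0).round().tolist())
cv2.imwrite("pics/s4.png",cv2.resize(p[100:400,40:460],(800,571))[...,::-1])
E
```

```text
[ 588.06779628 -140.27858219  216.36479996]
orange -1 [[488.0, -200.0, 79.0], [497.0, -147.0, 83.0], [507.0, -101.0, 86.0]]
orange 1 [[496.0, 105.0, 79.0], [505.0, 158.0, 84.0], [513.0, 204.0, 86.0]]
low -1 [[391.0, -213.0, 6.0], [473.0, -144.0, 29.0], [507.0, -101.0, 84.0]]
low 1 [[400.0, 106.0, 6.0], [466.0, 164.0, 27.0], [513.0, 212.0, 85.0]]
green -1 [[452.0, -173.0, 97.0], [461.0, -155.0, 104.0], [467.0, -139.0, 107.0]]
green 1 [[399.0, 150.0, 88.0], [408.0, 168.0, 110.0], [415.0, 185.0, 113.0]]
```

View pics/s4.png

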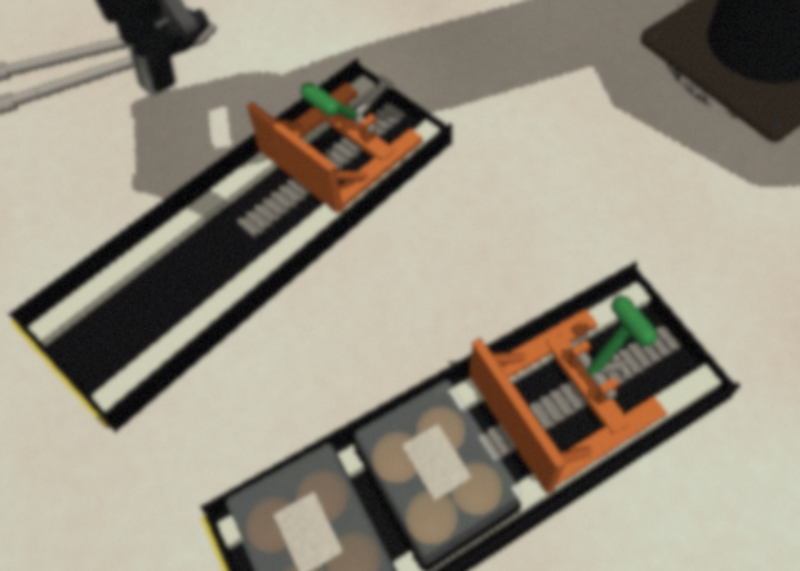

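The pusher moved back 95 mm and the pawl is still over forward. The stocked lane is unchanged. A gap of roughly 20 mm remains behind its runners, so I'll push a second time, upright and lower, to tell a stop from a jam.

Request:
{"method": "move_arm", "body": {
  "moves": [
    {"offset": [-18, 0, -35], "dr": [0, 0.12, 0], "jaw": 0},
    {"offset": [-18, 0, -35], "dr": [0, 0, 0], "jaw": 0},
    {"offset": [0, 0, -40], "dr": [0, 0, 0], "jaw": 0},
    {"offset": [0, 0, -35], "dr": [0, 0, 0], "jaw": 0},
    {"offset": [0, 0, -6], "dr": [0, 0, 0], "jaw": 0},
    {"offset": [0, 0, 0], "dr": [0, 0, 0], "jaw": 0}
  ]
}}

```text
t: 7.7
tcp_pos: [535.3, -137.0, 50.5]
tool_rot: [-1.997, 1.536, 2.82]
contact_force: [-0.1, -0.1, 0.2]
finger_gap: -0.4
```

Request:
{"method": "move_arm", "body": {
  "moves": [
    {"offset": [-7, -1, 0], "dr": [0, 0, 0], "jaw": 0},
    {"offset": [-7, -1, 0], "dr": [0, 0, 0], "jaw": 0},
    {"offset": [-7, -1, 0], "dr": [0, 0, 0], "jaw": 0}
  ]
}}

```text
t: 8.0
tcp_pos: [514.3, -140.9, 53.5]
tool_rot: [-1.969, 1.54, 2.849]
contact_force: [-0.2, -0.5, 0.3]
finger_gap: 0.1
```

Request:
{"method": "move_arm", "body": {
  "moves": [
    {"offset": [-5, -1, 0], "dr": [0, 0, 0], "jaw": 0},
    {"offset": [-5, -1, 0], "dr": [0, 0, 0], "jaw": 0}
  ]
}}

```text
t: 8.2
tcp_pos: [510.8, -142.2, 55.8]
tool_rot: [-2.834, 1.56, 1.977]
contact_force: [26.0, 9.1, -23.7]
finger_gap: -0.2
```

It meets the same hard resistance (26 N) at the same place, so this is the stop. Backing off.

Request:
{"method": "move_arm", "body": {
  "moves": [
    {"offset": [15, 2, 0], "dr": [0, 0, 0], "jaw": 0},
    {"offset": [20, 3, 0], "dr": [0, 0, 0], "jaw": 0},
    {"offset": [10, 2, 20], "dr": [0, 0, 0], "jaw": 0},
    {"offset": [0, 0, 40], "dr": [0, 0, 0], "jaw": 0},
    {"offset": [0, 0, 40], "dr": [0, 0, 0], "jaw": 0},
    {"offset": [0, 0, 40], "dr": [0, 0, 0], "jaw": 0},
    {"offset": [20, 0, 20], "dr": [0, 0, 0], "jaw": 0},
    {"offset": [0, 0, 0], "dr": [0, 0, 0], "jaw": 0}
  ]
}}

```text
t: 9.0
tcp_pos: [576.4, -135.3, 229.5]
tool_rot: [2.092, 1.561, 0.619]
contact_force: [0.1, -0.6, 0.6]
finger_gap: 0.1
```

```bash
python3 - <<'E'
from h import *
s=bot.observe();print(s["tcp_pos"],s["contact_force"])
for n in("scene","top"):
  p,d,m=grab(n); c=cloud(d,m); hsv=cv2.cvtColor(p,cv2.COLOR_RGB2HSV)
  for nm,lo,hi,z in(("orange",(5,130,60),(20,255,255),78),("green",(40,90,40),(85,255,255),85)):
   for s in(-1,1):
    k=(cv2.inRange(hsv,lo,hi)>0)&(d>0)&(c[...,1]*s>0)&(abs(c[...,1])<300)&(c[...,0]>330)&(c[...,2]>z)&(c[...,2]<115)
    print(n,nm,s,np.percentile(c[k],[3,50,97],axis=0).round().tolist() if k.any() else 0)
  if n=="top": cv2.imwrite("pics/t5.png",cv2.resize(p[20:300,100:440],(728,600))[...,::-1])
E
```

```text
[ 576.42182569 -135.33691173  229.51809236] [ 0.09757657 -0.64996413  0.64044874]
scene orange -1 [[488.0, -201.0, 78.0], [497.0, -147.0, 84.0], [507.0, -101.0, 86.0]]
scene orange 1 [[495.0, 105.0, 79.0], [505.0, 158.0, 84.0], [513.0, 204.0, 86.0]]
scene green -1 [[452.0, -172.0, 97.0], [461.0, -155.0, 104.0], [467.0, -139.0, 106.0]]
scene green 1 [[399.0, 150.0, 88.0], [408.0, 168.0, 110.0], [414.0, 185.0, 113.0]]
top orange -1 0
top orange 1 [[493.0, 102.0, 79.0], [502.0, 151.0, 84.0], [510.0, 200.0, 86.0]]
top green -1 0
top green 1 [[396.0, 147.0, 92.0], [403.0, 164.0, 110.0], [413.0, 183.0, 113.0]]
```

View pics/t5.png

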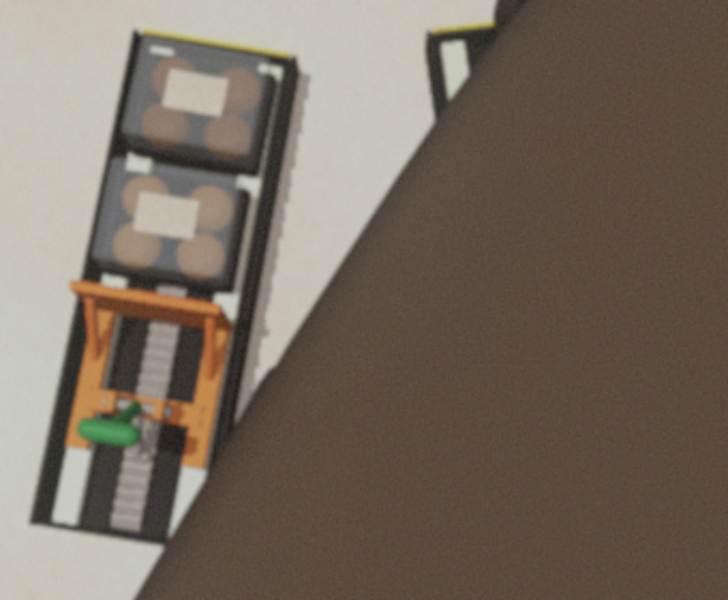

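The arm hides the empty lane in the top view, but the scene view gives the same values before and after the second push: paddle at x 497, crossbar at x 461. Handing in.

```bash
python3 -c "
from rig import bot
print(bot.close_job())"
```

```text
the job is handed in; nothing more can be done
None
```

I flipped the empty lane's pawl over, then pushed its pusher back about 95 mm until it stopped hard. The job was handed in at about 9 s of the 38 s allowed.

- **Pawl:** before the push home, its crossbar was 37 mm ahead of the pin, as given for released, and the paddle had not moved. The pawl was still over forward at the end.
- **Pusher home:** two pushes, at different heights, stopped at the same place with 26–28 N on the tool, against a drag of about 2 N. The camera put the paddle at x = 497 mm after both. I take this as the rear stop, but a gap of roughly 20 mm shows behind its runners and there is no direct reading of the slide.
- **Stocked lane:** measured in the top and scene views, it stands where it started.
- **Robot:** it was clear of everything, with about 0 N on the tool and the fingertips 230 mm up.
- **Check that failed:** the arm hid the empty lane in the last top view, so its final position rests on the scene camera alone.

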